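Warm a milk pitcher: load the warming base, unlock and start it

TASK

Set the smaller of the two milk pitchers down gently and upright on the round plate of the warming base, its whole foot on the plate, and let go. Then slide the lock tab all the way aside so that it uncovers the start button, and press that button fully down, where it stays. Leave the larger pitcher, the shaker and the tamper where they stand.

Things in the scene. Friction and masses are not known exactly. Their poses are not given: they have to be found in the camera images.
- small_pitcher: The smaller milk pitcher: pale, open, 81 mm tall, 0.22 kg. Origin at underside height. Round body, 66 mm across and nearly straight-sided, centred on its y = +10.5 mm; 8 mm thick handle to y = -50 mm (16 to 72 mm high), spout to y = +50 mm. Grip the body along its x axis 35 to 60 mm up. It stands left of the warming base, nearer or farther, the larger pitcher at the other spot.
- small_foot (a point): Centre of the small pitcher's round foot (66 mm across), on its underside.
- big_pitcher: The larger milk pitcher: dark grey, 92 x 139 mm over spout and handle, 117 mm tall, same shape (spout +y, handle -y). Origin at underside height. A bystander, not to be moved.
- warmer: Warming base, a fixed flat aluminium appliance 160 (x) x 290 (y) mm, housing top 36 mm above its underside. Origin: centre of its underside, on the wooden board (top at world z = 0.014). Its +x points to its rear (away from the robot, yaw within 0.25 rad), +y left. Dark round heating plate at its left end; rails, lock tab and start button at its right end.
- plate_top (a point): Centre of the top of the heating plate, a flat disc 110 mm across, at [0, 72, 40] mm in the base's frame.
- tab_fin (a point): Middle of the top edge of the upright fin on the lock tab: 44 mm long along the base's x, 12 mm thick along its y, 22 mm above the tab's flat plate (60 x 64 mm, 4 mm thick), which covers the button. At joint value 0 it is at [-27, -78, 72] mm in the base's frame. The rails beside the button are 58 mm apart between their lips, the lips 18 mm above the housing top.
- lock_tab (a joint): Travel of the lock tab in m along the base's +x (to the rear): 0 = over the button, 0.055 = end stop, button wholly uncovered. Starts at 0 to 0.006. It slides with about 1.5 N of friction and stays where it is left.
- button_top (a point): Centre of the top of the round start button (36 mm across), at [-35, -78, 44] mm in the base's frame when up. It moves down as the button is pressed.
- start_button (a joint): Travel of the start button in m, downwards: 0 = up, 0.006 = fully pressed. It needs about 4 N and stays where it is pressed. The lock tab's plate covers it, 2 mm above, until slid aside.
- shaker: Cocoa shaker with a perforated dome, 67 mm across, 105 mm tall, behind the warming base. Origin at the centre of its underside. A bystander.
- tamper: Coffee tamper with a turned wooden handle, 58 mm across, 94 mm tall, behind the warming base to the left. Origin at the centre of its underside. A bystander.

How it is judged:
On the way, in this order (a step that is already met when the one before it is completed fails the run):
1. the small pitcher stands upright on the heating plate, released (horizontal distance between small_foot and plate_top below 0.023 m and z of small_foot in the frame of plate_top between -0.004 and 0.004 m and angle between small_pitcher's own z axis and vertical below 0.1 rad and linear speed of small_pitcher below 0.03 m/s and contact force between small_pitcher and the fingers below 0.3 N), for 0.2 s.
2. the lock tab is slid fully aside (48 mm or more of its 55 mm) (value of joint lock_tab above 0.048 m), for 0.2 s.
3. the start button is pressed down (4.5 mm or more of its 6 mm) (value of joint start_button above 0.0045 m), for 0.2 s.
At the end, for the whole second after the job is handed in: The small pitcher stands at rest and released on the heating plate, its foot within 23 mm of the plate's centre and within 4 mm of its surface, tilted less than 0.1 rad; the lock tab is at 48 mm or more of its 55 mm travel and the start button is down by 4.5 mm or more of 6 mm (all of step 1 and value of joint lock_tab above 0.048 m and value of joint start_button above 0.0045 m); the robot touches nothing.
It fails at once if the small pitcher strikes the warming base hard (over 60 N) (contact force between small_pitcher and warmer above 60 N).
It fails at once if the small pitcher is tipped over (tilted more than 0.6 rad) (angle between small_pitcher's own z axis and vertical above 0.6 rad).
It fails at once if the larger pitcher is shifted more than 30 mm or knocked over (distance of big_pitcher from where it was at the start of the episode above 0.03 m or angle between big_pitcher's own z axis and vertical above 0.3 rad).
It fails at once if the shaker is shifted more than 30 mm or knocked over (distance of shaker from where it was at the start of the episode above 0.03 m or angle between shaker's own z axis and vertical above 0.3 rad).
It fails at once if the tamper is shifted more than 30 mm or knocked over (distance of tamper from where it was at the start of the episode above 0.03 m or angle between tamper's own z axis and vertical above 0.3 rad).
It also fails if it takes over 51 s, if anything falls off the work surface, if the arm or the gripper's body presses on something with over 40 N, if the wrist force passes 120 N, or if a joint passes its speed limit or range.

ROBOT

A 6-joint arm with a two-finger parallel gripper is mounted at the origin on a cart in front of the work surface, level with it; the furniture and walls round the work are solid. World frame = base frame: x ahead of the robot, y to its left, z up, the work surface at z = 0. Lengths are in m, angles in rad, forces in N, time in s.
With the tool pointing down it reaches from about 0.3 to 0.875 m from the base axis. Payload 4.2 kg.
Tool frame: the origin (TCP) lies at the very end of the fingers, on their centre line; the grasp point (between the pads) lies 19 mm behind it (robot.grasp_offset is the distance from the TCP to the grasp point, in m); z points along the fingers, y is the line along which they close (so a half turn about z gives the same grasp; the last joint's range is limited). The gripper opens to 85 mm and grips with 20 to 120 N. Pads are 22 mm wide; open, the fingers measure 114 mm over their backs; the gripper's body (76 mm by 85 mm) begins 54 mm behind the grasp point. The pads swing forward as they close: fully open they stand 13 mm farther back than shut.
Start: joints at [1.314, 0.32, 1.565, -0, 1.257, -0.02], TCP at [0.135, 0.559, 0.199] pointing down, gripper open.
Joint ranges: [-3.11, 3.11], [-0.84, 2.01], [0.21, 2.61], [-1.34, 4.49], [0.05, 2.63], [-2.56, 2.56]. Speed limits (rad/s): [2.57, 2.57, 3.14, 3.14, 3.14, 3.14].

INTERFACE

Orientations are given as a 3x3 rotation matrix whose columns are the frame's x, y, z axes.
In Python, from plant import read_state, optics, robot, spotter gives the robot as it stands.
- The arm moves only by the tool arm_command, never from a script. Its argument "commands" is a list of rows, each an object with "grip": the gripper command: -1 is fully open, 1 is shut, values between are in proportion; "offset": the shift along the tool's x, y, z in mm, a list of three; "delta_rot": the turn, a rotation vector about the tool's x, y, z in degrees, a list of three. A call has exactly 10 rows; each row shifts and turns the commanded pose from where the row before left it, along the tool's axes as they then stand; what a row does not reach is not made up. A row lasts 1/12 s, in which the tool goes at most 41.7 mm and 7.16 degrees, less where a joint would pass 70% of its speed; a pose out of reach is approached as far as the arm can. A call is refused whole if a number of a shift passes 41.7 or a number of a turn 7.16, either way. A call with a gripper value outside its range is refused whole. The fingers move at their own pace and stop on an object; "newtons" is the grip in N (left out, the last holds). Time passes only in rows, so rows that do not move let the fingers close, or fill a call up. It gives the time, the measured TCP pose, the force, the opening and the grip force at its end, in the units of the state.
- read_state(): the state, without advancing time (a new reading comes with each control period).
- optics.snapshot(name): name is "side" or "top"; returns the picture (480x640x3 uint8, red, green, blue); there is no depth.
- optics.camera_model(name): a dict with "vertical_fov" (degrees; the focal length in pixels is half the picture's height over the tangent of half this angle, whatever the lens; pixels are square), "cx", "cy" (the principal point, pixels), "xyz" and "attitude" of the camera in the world. Camera axes: x right, y up, looking along -z (the intrinsics and any distortion apply to the point x, -y, -z); pixel columns grow to the right and rows downward; lengths in m; the calibration is good to about 2 mm. A picture is of the moment at which its call begins. camera_model takes no time and is no camera call.
- robot.finish_job(): hands the job in; it is judged then, once.
Trained networks look in the newest picture that a camera, given by its name, has taken for a name from the list of things; names that differ only in an ending like _2 or _b are one class to them, and where a whole thing is asked for, a point or a joint stands for the part that bears it (a point fixed in the world has none). Each returns a list of dicts, best first, with "p" (0 to 1); they miss things now and then, are a little off and sometimes report something else, mostly with a low value. They report only what shows in the picture. A call takes as long as a camera call.
- spotter.find_in(camera, name): "extent" ([centre column, centre row, width, height] in pixels, round what is visible of it).
- spotter.silhouettes(camera, name): "region" (480x640 bool, what is visible of it) and "extent" ([centre column, centre row, width, height] in pixels, round what is visible of it).
The state is a dict: "time": time; "joint_pos": joint angles; "joint_velocities": joint speeds; "tau": joint torques, N m; "tool_pos": TCP position; "tool_rot": TCP orientation; "contact_force": force on the tool from outside, world axes, zero at the start; "ft_torque": the same for the moment, N m; "grip_width": opening from 0.0 (shut) to 1.0 (fully open); "finger_force": force on a finger pad.
Only numpy, scipy, OpenCV 4.12 (cv2) and the standard library are available. Lean on these libraries where they do the work, as an engineer would, in place of code of your own. Each camera call takes 0.05 s, during which the arm holds its last target. There are 200 camera calls.

## Working session

There is one attempt and no reset: what is moved stays moved. The work goes in short steps, Python scripts to look and compute and a tool call to move; the robot and the scene stay as the last step left them, time stands still between calls to the robot, and variables do not carry over. Pictures are saved under pics/ and viewed, at most 10 in all, crops included, and the job is handed in when it is done.

Besides the shell and the picture viewer there is one more tool, called after "Request:" by a JSON object that holds its "op" and its "data". arm_command: Moves the arm, as the interface text tells. Its arguments: {"type":"object","properties":{"commands":{"type":"array","items":{"type":"object","properties":{"grip":{"type":"number"},"offset":{"type":"array","items":{"type":"number"}},"delta_rot":{"type":"array","items":{"type":"number"}}}}},"newtons":{"type":"number"}},"required":["commands"]}

```bash
mkdir -p pics && cat > h.py <<'E'
import numpy as np, cv2
from plant import read_state, optics, robot, spotter
def cam(n):
    m=optics.camera_model(n); f=240/np.tan(np.radians(m["vertical_fov"])/2)
    return m,f,np.array(m["xyz"]),np.array(m["attitude"]).reshape(3,3)
def ray(n,u,v):
    m,f,c,R=cam(n)
    K=np.array([[f,0,m["cx"]],[0,f,m["cy"]],[0,0,1.]])
    d=np.array(m.get("distortion",np.zeros(5)),float).ravel()
    p=cv2.undistortPoints(np.array([[[u,v]]],float),K,d)[0,0]
    return c,R@np.array([p[0],-p[1],-1.])
def atz(n,u,v,z):
    c,d=ray(n,u,v); return c+d*(z-c[2])/d[2]
def proj(n,P):
    m,f,c,R=cam(n); q=R.T@(np.array(P)-c); x=np.array([q[0],-q[1],-q[2]])
    K=np.array([[f,0,m["cx"]],[0,f,m["cy"]],[0,0,1.]])
    d=np.array(m.get("distortion",np.zeros(5)),float).ravel()
    return cv2.projectPoints(x.reshape(1,1,3),np.zeros(3),np.zeros(3),K,d)[0].ravel()
def save(n,f):
    im=optics.snapshot(n); cv2.imwrite("pics/"+f,im[:,:,::-1]); return im
E
python3 - <<'E'
from h import *
for n in("top","side"):
    print(optics.camera_model(n)); save(n,n+"1.png")
    for o in("small_pitcher","big_pitcher","warmer","plate_top","lock_tab","tab_fin","button_top","shaker","tamper"):
        r=spotter.find_in(n,o); print(n,o,[(np.round(q["extent"]).tolist(),round(q["p"],2)) for q in r[:2]])
s=read_state(); print(s)
E
```

```text
{'vertical_fov': 48.87794509577328, 'cx': 317.2947789155412, 'cy': 243.15224917025648, 'xyz': array([0.42668166, 0.00355523, 1.04738137]), 'attitude': array([[ 5.57049335e-04,  9.83930632e-01, -1.78550279e-01],
       [-9.99891013e-01,  3.18219469e-03,  1.44165006e-02],
       [ 1.47530183e-02,  1.78522788e-01,  9.83825169e-01]])}
top small_pitcher [([199.0, 231.0, 51.0, 43.0], 0.84)]
top big_pitcher [([177.0, 338.0, 84.0, 56.0], 0.78)]
top warmer [([405.0, 295.0, 160.0, 100.0], 0.72)]
top plate_top [([404.0, 297.0, 159.0, 100.0], 0.94)]
top lock_tab [([449.0, 315.0, 34.0, 37.0], 0.93), ([298.0, 181.0, 31.0, 36.0], 0.42)]
top tab_fin [([447.0, 314.0, 36.0, 34.0], 0.96)]
top button_top []
top shaker [([395.0, 174.0, 40.0, 44.0], 0.64)]
top tamper [([298.0, 180.0, 30.0, 36.0], 0.89), ([178.0, 340.0, 87.0, 53.0], 0.58)]
{'vertical_fov': 51.583791008628516, 'cx': 319.7702771608178, 'cy': 249.0795320685751, 'xyz': array([ 0.38756749, -0.79554268,  0.71062912]), 'attitude': array([[ 0.97090341,  0.15041581, -0.18633745],
       [-0.23938623,  0.58886924, -0.77196325],
       [-0.00638709, 
[... 609 characters left out ...]
.25741413e+00, -1.99962259e-02]), 'joint_velocities': array([ 0.00015482,  0.00025749, -0.00027574, -0.00056423,  0.00093572,
       -0.00067566]), 'tau': array([ 1.48033654e-03, -4.15434945e+01, -2.34418899e+01, -2.91470963e-05,
        5.28471137e-04, -1.82320395e-05]), 'tool_pos': array([0.13488907, 0.55897397, 0.19923577]), 'tool_rot': array([[-9.72097802e-01,  2.34575919e-01,  3.09755607e-05],
       [ 2.34575921e-01,  9.72097800e-01,  7.32711964e-05],
       [-1.29236162e-05,  7.84928897e-05, -9.99999997e-01]]), 'contact_force': array([-0.76201969, -0.21624077,  0.57070408]), 'ft_torque': array([0.02723097, 0.05389418, 0.02641937]), 'finger_force': 0.0, 'grip_width': 0.998426661660474}
```

```bash
ls pics
```

```text
side1.png
top1.png
```

View pictures.

View pics/top1.png

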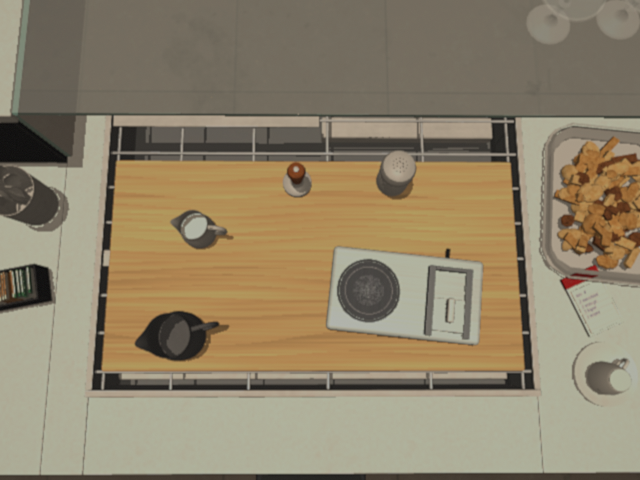

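View pics/side1.png

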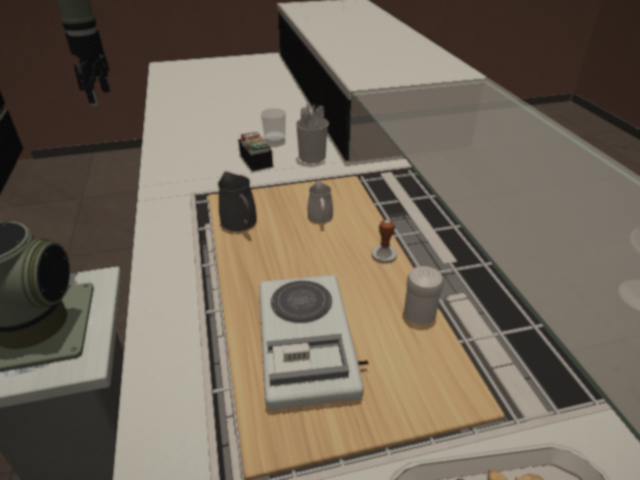

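The small pitcher is at the far spot (top view 198,231), with its spout to the upper left (175,222) and its handle to the right (223,234). The large pitcher is near (178,338). The plate is at (369,290) and the tab's fin at (450,310). A glass hood covers the rear, its front edge at row ~115. Next I fit the poses by rendering outlines in both views.

```bash
cat > fit.py <<'E'
from h import *
from scipy.optimize import minimize
def cyl(r,z0,z1,cy=0,r2=None,cx=0):
    t=np.linspace(0,2*np.pi,32,endpoint=False); r2=r if r2 is None else r2
    return np.array([[cx+q*np.cos(a),cy+q*np.sin(a),z] for z,q in((z0,r),(z1,r2)) for a in t])
def box(x0,x1,y0,y1,z0,z1): return np.array([[x,y,z] for x in(x0,x1) for y in(y0,y1) for z in(z0,z1)])
W=[box(-.08,.08,-.145,.145,0,.036)]
P=[cyl(.033,0,.081,.0105),box(-.004,.004,-.05,-.02,.016,.072),
   np.array([[x,y,z] for x,y in((-.015,.035),(.015,.035),(0,.05)) for z in(.078,.081)]+[[0,.04,.06]])]
def world(pts,p,z=.014):
    c,s=np.cos(p[2]),np.sin(p[2]); return pts@np.array([[c,s,0],[-s,c,0],[0,0,1]])+[p[0],p[1],z]
def render(n,M,p,z=.014):
    im=np.zeros((480,640),np.uint8)
    for b in M:
        q=np.array([proj(n,w) for w in world(b,p,z)],np.float32)
        cv2.fillConvexPoly(im,np.round(cv2.convexHull(q)*16).astype(np.int32),255,cv2.LINE_AA,4)
    return im/255.
def fit(M,masks,p0,z=.014):
    def c(p):
        e=0
        for n,m in masks.items():
            r=render(n,M,p,z); e+=1-np.minimum(r,m).sum()/np.maximum(r,m).sum()
        return e
    best=min((minimize(c,np.array(p0)+[0,0,d],method="Nelder-Mead",options=dict(initial_simplex=np.array(p0)+[0,0,d]+np.array([[0,0,0],[.01,0,0],[0,.01,0],[0,0,.15]]),maxiter=90)) for d in(-.15,.15)),key=lambda r:r.fun)
    return best.x,best.fun
def mask(n,o):
    r=spotter.silhouettes(n,o); return r[0]["region"].astype(float) if r else None
E
python3 - <<'E'
from fit import *
ms={o:{n:mask(n,o) for n in("top","side")} for o in("small_pitcher","warmer")}
wp=np.mean([atz("top",*c,.05) for c in((335,248),(482,262),(478,342),(329,331))],0); print(wp,"plate",atz("top",369,290,.054))
pp=atz("top",200,235,.03)
for o,M,p0 in(("warmer",W,[wp[0],wp[1],-.08]),("small_pitcher",P,[pp[0],pp[1]-.005,.2])):
    k={n:m for n,m in ms[o].items() if m is not None}
    for s in({n:k[n]} if n!="both" else k for n in list(k)+["both"]):
        x,e=fit(M,s,p0); print(o,list(s),np.round(x,4),round(e,3))
        if o=="warmer" : print(" plate",world(np.array([[0,.072,.04]]),x), "img",proj("top",world(np.array([[0,.072,.04]]),x)[0]),proj("side",world(np.array([[0,.072,.04]]),x)[0]))
print("big",atz("top",180,343,.02))
for z in(.2,.3,.4,.5,.6): print("glass",z,atz("top",215,115,z),proj("side",atz("top",215,115,z)),proj("side",atz("top",15,115,z)))
E
```

```text
[ 0.50825791 -0.17889422  0.05      ] plate [ 0.51756322 -0.10849142  0.054     ]
warmer ['top'] [ 0.5092 -0.1765 -0.0965] 0.045
 plate [[ 0.5161171  -0.10483817  0.054     ]] img [367.07658128 290.76381525] [300.89481092 298.6102521 ]
warmer ['side'] [ 0.5089 -0.1702 -0.1062] 0.07
 plate [[ 0.51653418 -0.09864142  0.054     ]] img [363.78815915 290.53620079] [300.43298063 296.44160331]Traceback (most recent call last):
  File "<stdin>", line 8, in <module>
  File "fit.py", line 24, in fit
    best=min((minimize(c,np.array(p0)+[0,0,d],method="Nelder-Mead",options=dict(initial_simplex=np.array(p0)+[0,0,d]+np.array([[0,0,0],[.01,0,0],[0,.01,0],[0,0,.15]]),maxiter=90)) for d in(-.15,.15)),key=lambda r:r.fun)
  File "fit.py", line 24, in <genexpr>
    best=min((minimize(c,np.array(p0)+[0,0,d],method="Nelder-Mead",options=dict(initial_simplex=np.array(p0)+[0,0,d]+np.array([[0,0,0],[.01,0,0],[0,.01,0],[0,0,.15]]),maxiter=90)) for d in(-.15,.15)),key=lambda r:r.fun)
              ~~~~~~~~^^^^^^^^^^^^^^^^^^^^^^^^^^^^^^^^^^^^^^^^^^^^^^^^^^^^^^^^^^^^^^^^^^^^^^^^^^^^^^^^^^^^^^^^^^^^^^^^^^^^^^^^^^^^^^^^^^^^^^^^^^^^^^^^^^^^^^^^^^^^^^^^^^^^^^^^^^^^^
    res = _minimize_neldermead(fun, x0, args, callback, bounds=bounds,
                               **options)
    fxr = func(xr)
    fx = function(np.copy(x), *(wrapper_args + args))
  File "fit.py", line 22, in c
    r=render(n,M,p,z); e+=1-np.minimum(r,m).sum()/np.maximum(r,m).sum()
  File "fit.py", line 15, in render
    q=np.array([proj(n,w) for w in world(b,p,z)],np.float32)
                ~~~~^^^^^
  File "h.py", line 15, in proj
    m,f,c,R=cam(n); q=R.T@(np.array(P)-c); x=np.array([q[0],-q[1],-q[2]])
            ~~~^^^
  File "h.py", line 4, in cam
    m=optics.camera_model(n); f=240/np.tan(np.radians(m["vertical_fov"])/2)
ValueError: time passes only in moves, steps and waits
```

```bash
python3 - <<'E'
import re
s=open("h.py").read()
s=s.replace("def cam(n):","import functools\n@functools.cache\ndef cam(n):")
s=s.replace('''q=R.T@(np.array(P)-c); x=np.array([q[0],-q[1],-q[2]])''','''q=(np.atleast_2d(P)-c)@R; x=q*[1,-1,-1]''').replace("x.reshape(1,1,3)","x.reshape(-1,1,3)").replace("[0].ravel()\ndef save","[0].reshape(-1,2).squeeze()\ndef save")
open("h.py","w").write(s)
s=open("fit.py").read()
s=s.replace("np.array([proj(n,w) for w in world(b,p,z)],np.float32)","proj(n,world(b,p,z)).astype(np.float32)")
s=s.replace("-.145,.145,0,.036)]","-.145,.145,0,.036),box(-.072,.072,-.113,-.043,.036,.054)]")
open("fit.py","w").write(s)
E
python3 - <<'E'
from fit import *
ms={o:{n:mask(n,o) for n in("top","side")} for o in("small_pitcher","warmer")}
np.savez("masks.npz",**{o+n:m for o in ms for n,m in ms[o].items() if m is not None})
pp=atz("top",200,235,.03)
for o,M,p0 in(("warmer",W,[.509,-.176,-.1]),("small_pitcher",P,[pp[0],pp[1]-.005,.2])):
    k={n:m for n,m in ms[o].items() if m is not None}
    for s in({n:k[n]} if n!="both" else k for n in list(k)+["both"]):
        x,e=fit(M,s,p0); print(o,list(s),np.round(x,4),round(e,3))
        if o=="warmer" : print(" plate",world(np.array([[0,.072,.04]]),x))
        else: print(" body",world(np.array([[0,.0105,0]]),x))
for n,r in(("top",(255,330,330,408)),("side",(275,328,262,340))):
    g=cv2.imread(f"pics/{n}1.png",0); m=np.zeros_like(g); m[r[0]:r[1],r[2]:r[3]]=g[r[0]:r[1],r[2]:r[3]]<110
    c=max(cv2.findContours(m,0,1)[0],key=cv2.contourArea); e=cv2.fitEllipse(cv2.convexHull(c)); print("plate",n,e,atz(n,*e[0],.054))
print("big",atz("top",180,343,.02))
for z in(.2,.3,.4,.5,.6): print("glass",z,atz("top",215,115,z),proj("side",atz("top",215,115,z)),proj("side",atz("top",15,115,z)))
E
```

```text
warmer ['top'] [ 0.5099 -0.1776 -0.1015] 0.045
 plate [[ 0.51722638 -0.10594299  0.054     ]]
warmer ['side'] [ 0.5093 -0.1705 -0.1075] 0.07
 plate [[ 0.51698608 -0.09888402  0.054     ]]
warmer ['top', 'side'] [ 0.5087 -0.175  -0.1033] 0.126
 plate [[ 0.51615544 -0.10338598  0.054     ]]
small_pitcher ['top'] [ 0.6331  0.2107 -0.1235] 0.164
 body [[0.63436902 0.22110478 0.014     ]]
small_pitcher ['side'] [0.6345 0.2137 0.0167] 0.179
 body [[0.63437061 0.22420937 0.014     ]]
small_pitcher ['top', 'side'] [ 0.6332  0.2111 -0.1157] 0.346
 body [[0.63444252 0.22151916 0.014     ]]
plate top ((367.9876403808594, 290.2624816894531), (61.76026916503906, 63.004249572753906), 126.27281188964844) [ 0.51706491 -0.10657268  0.054     ]
plate side ((301.0014343261719, 301.55133056640625), (41.962162017822266, 60.62406921386719), 87.31666564941406) [ 0.51459451 -0.11289811  0.054     ]
big [0.41901876 0.24990803 0.02      ]
glass 0.2 [0.80143365 0.16526819 0.2       ] [396.77666868 151.19487782] [352.67940946  98.64146182]
glass 0.3 [0.75720894 0.14618435 0.3       ] [384.41399022 114.12681512] [344.25237258  70.27964719]
glass 0.4 [0.71298422 0.1271005  0.4       ] [369.89809674  70.60258603] [334.16327137  36.32403238]
glass 0.5 [0.66875951 0.10801665 0.5       ] [352.61278598  18.7745793 ] [321.86659711  -5.06133246]
glass 0.6 [0.62453479 0.0889328  0.6       ] [331.68193686 -43.98415293] [306.54879253 -56.61453437]
```

Request:
{"op": "arm_command", "data": {"commands": [{"grip":-1,"offset":[-28,-10.5,0]},{"grip":-1,"offset":[-28,-10.5,0]},{"grip":-1,"offset":[-28,-10.5,0]},{"grip":-1,"offset":[-28,-10.5,0]},{"grip":-1,"offset":[-28,-10.5,0]},{"grip":-1,"offset":[-28,-10.5,0]},{"grip":-1,"offset":[-28,-10.5,0]},{"grip":-1,"offset":[-28,-10.5,0]},{"grip":-1,"offset":[-28,-10.5,0]},{"grip":-1,"offset":[-28,-10.5,0]}], "newtons": 30}}

```text
$.commands[0]: bad value
```

```bash
python3 - <<'E'
from fit import *
im=cv2.imread("pics/top1.png"); big=cv2.resize(im[190:270,140:260],None,fx=6,fy=6,interpolation=cv2.INTER_CUBIC)
def dr(b,p,col):
    q=(proj("top",world(b,p))-[140,190]+.5)*6; cv2.polylines(big,[np.int32(q)],True,col,1)
t=[.6343,.2107,-.13]
t=np.array(t); C=cyl(.033,0,.081,.0105)
dr(C[:32],t,(0,255,0)); dr(C[32:],t,(0,0,255))
for b in P[1:]: 
    q=(proj("top",world(b,t))-[140,190]+.5)*6; cv2.polylines(big,[np.int32(cv2.convexHull(np.float32(q)))],True,(255,0,0),1)
cv2.imwrite("pics/ov1.png",big)
E
```

```text
(no output)
```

View pics/ov1.png

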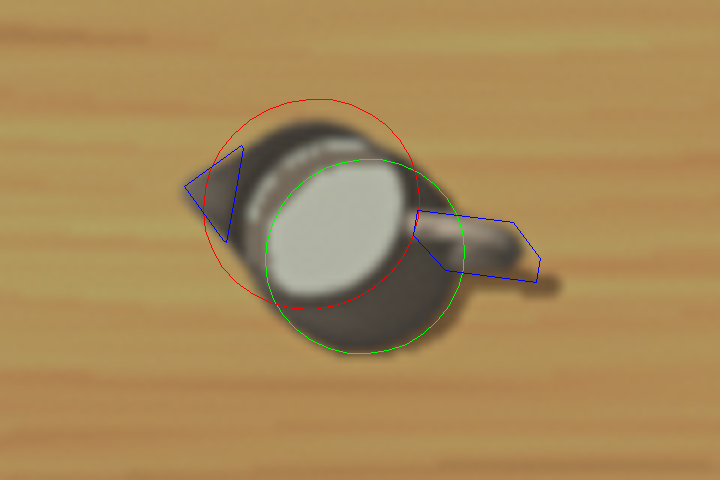

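The overlay matches the foot, handle and spout, so the body centre is about (0.634, 0.221). The rows also need delta_rot.

Request:
{"op": "arm_command", "data": {"commands": [{"grip":-1,"offset":[-28,-10.5,0],"delta_rot":[0,0,0]},{"grip":-1,"offset":[-28,-10.5,0],"delta_rot":[0,0,0]},{"grip":-1,"offset":[-28,-10.5,0],"delta_rot":[0,0,0]},{"grip":-1,"offset":[-28,-10.5,0],"delta_rot":[0,0,0]},{"grip":-1,"offset":[-28,-10.5,0],"delta_rot":[0,0,0]},{"grip":-1,"offset":[-28,-10.5,0],"delta_rot":[0,0,0]},{"grip":-1,"offset":[-28,-10.5,0],"delta_rot":[0,0,0]},{"grip":-1,"offset":[-28,-10.5,0],"delta_rot":[0,0,0]},{"grip":-1,"offset":[-28,-10.5,0],"delta_rot":[0,0,0]},{"grip":-1,"offset":[-28,-10.5,0],"delta_rot":[0,0,0]}], "newtons": 30}}

```text
time: 2.23
tool_pos: [0.3836, 0.3902, 0.1994]
tool_rot: [[-0.972, 0.235, 0.0], [0.235, 0.972, 0.0], [-0.0, 0.0, -1.0]]
contact_force: [1.0, 0.6, -0.7]
grip_width: 0.998
finger_force: 0.0
```

Request:
{"op": "arm_command", "data": {"commands": [{"grip":-1,"offset":[-28,-10.5,0],"delta_rot":[0,0,0]},{"grip":-1,"offset":[-28,-10.5,0],"delta_rot":[0,0,0]},{"grip":-1,"offset":[-28,-10.5,0],"delta_rot":[0,0,0]},{"grip":-1,"offset":[-28,-10.5,0],"delta_rot":[0,0,0]},{"grip":-1,"offset":[-28,-10.5,0],"delta_rot":[0,0,0]},{"grip":-1,"offset":[-28,-10.5,0],"delta_rot":[0,0,0]},{"grip":-1,"offset":[-28,-10.5,0],"delta_rot":[0,0,0]},{"grip":-1,"offset":[-28,-10.5,0],"delta_rot":[0,0,0]},{"grip":-1,"offset":[-28,-10.5,0],"delta_rot":[0,0,0]},{"grip":-1,"offset":[-28,-10.5,0],"delta_rot":[0,0,0]}]}}

```text
time: 3.07
tool_pos: [0.6311, 0.2224, 0.1992]
tool_rot: [[-0.972, 0.235, -0.0], [0.235, 0.972, 0.0], [0.0, 0.0, -1.0]]
contact_force: [-0.3, 0.1, -0.3]
grip_width: 1.0
finger_force: 0.0
```

Request:
{"op": "arm_command", "data": {"commands": [{"grip":-1,"offset":[0,0,0],"delta_rot":[0,0,7]},{"grip":-1,"offset":[0,0,0],"delta_rot":[0,0,7]},{"grip":-1,"offset":[0,0,0],"delta_rot":[0,0,7]},{"grip":-1,"offset":[0,0,0],"delta_rot":[0,0,7]},{"grip":-1,"offset":[0,0,0],"delta_rot":[0,0,7]},{"grip":-1,"offset":[0,0,0],"delta_rot":[0,0,7]},{"grip":-1,"offset":[0,0,0],"delta_rot":[0,0,7]},{"grip":-1,"offset":[0,0,0],"delta_rot":[0,0,7]},{"grip":-1,"offset":[0,0,0],"delta_rot":[0,0,7]},{"grip":-1,"offset":[0,0,0],"delta_rot":[0,0,7]}]}}

```text
time: 3.9
tool_pos: [0.63, 0.2235, 0.1991]
tool_rot: [[-0.106, 0.994, -0.0], [0.994, 0.106, 0.0], [0.0, -0.0, -1.0]]
contact_force: [-0.4, -0.2, 0.6]
grip_width: 0.998
finger_force: 0.0
```

Request:
{"op": "arm_command", "data": {"commands": [{"grip":-1,"offset":[0,0,10],"delta_rot":[0,0,7]},{"grip":-1,"offset":[0,0,10],"delta_rot":[0,0,7]},{"grip":-1,"offset":[-1.5,4,10],"delta_rot":[0,0,0]},{"grip":-1,"offset":[0,0,10],"delta_rot":[0,0,0]},{"grip":-1,"offset":[0,0,10],"delta_rot":[0,0,0]},{"grip":-1,"offset":[0,0,10],"delta_rot":[0,0,0]},{"grip":-1,"offset":[0,0,10],"delta_rot":[0,0,0]},{"grip":-1,"offset":[0,0,10],"delta_rot":[0,0,0]},{"grip":-1,"offset":[0,0,4],"delta_rot":[0,0,0]},{"grip":-1,"offset":[0,0,0],"delta_rot":[0,0,0]}]}}

```text
time: 4.73
tool_pos: [0.633, 0.2212, 0.1136]
tool_rot: [[0.131, 0.991, -0.003], [0.991, -0.131, -0.001], [-0.001, -0.002, -1.0]]
contact_force: [-0.2, 0.8, 0.6]
grip_width: 1.003
finger_force: 0.0
```

```bash
python3 - <<'E'
from h import *
im=save("top","top2.png"); a=cv2.imread("pics/top2.png")[180:280,130:270]
im=save("side","side2.png"); b=cv2.imread("pics/side2.png")[120:240,240:400]
a=cv2.resize(a,(560,400),interpolation=2)[:,:400]; b=cv2.resize(b,(533,400),interpolation=2)[:,60:460]
cv2.imwrite("pics/c2.png",np.hstack([a,b]))
E
```

```text
(no output)
```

View pics/c2.png

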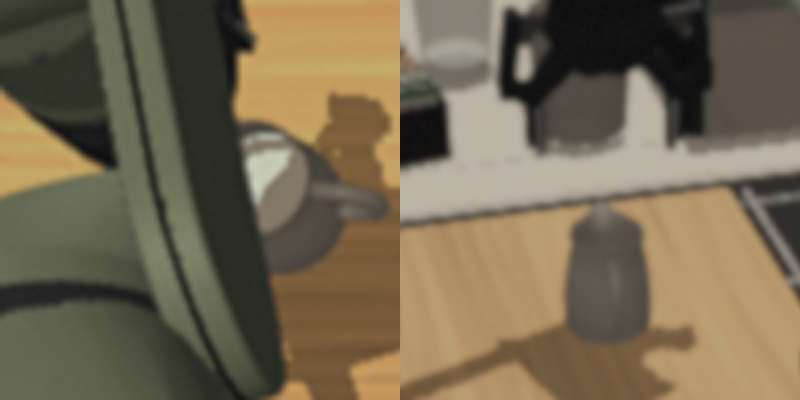

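The open fingers straddle the pitcher about evenly in the side view (finger midpoint ~615 against body ~608 in the crop). Descending.

Request:
{"op": "arm_command", "data": {"commands": [{"grip":-1,"offset":[0,0,10],"delta_rot":[0,0,0]},{"grip":-1,"offset":[0,0,10],"delta_rot":[0,0,0]},{"grip":-1,"offset":[0,0,10],"delta_rot":[0,0,0]},{"grip":-1,"offset":[0,0,10],"delta_rot":[0,0,0]},{"grip":-1,"offset":[0,0,10],"delta_rot":[0,0,0]},{"grip":-1,"offset":[0,0,10],"delta_rot":[0,0,0]},{"grip":-1,"offset":[0,0,10],"delta_rot":[0,0,0]},{"grip":-1,"offset":[0,0,7],"delta_rot":[0,0,0]},{"grip":-1,"offset":[0,0,0],"delta_rot":[0,0,0]},{"grip":-1,"offset":[0,0,0],"delta_rot":[0,0,0]}]}}

```text
time: 5.67
tool_pos: [0.6336, 0.2214, 0.0377]
tool_rot: [[0.132, 0.991, -0.001], [0.991, -0.132, -0.0], [-0.0, -0.001, -1.0]]
contact_force: [0.0, -0.2, 0.3]
grip_width: 1.002
finger_force: 0.0
```

Request:
{"op": "arm_command", "data": {"commands": [{"grip":0,"offset":[0,0,0],"delta_rot":[0,0,0]},{"grip":0.3,"offset":[0,0,0],"delta_rot":[0,0,0]},{"grip":1,"offset":[0,0,0],"delta_rot":[0,0,0]},{"grip":1,"offset":[0,0,0],"delta_rot":[0,0,0]},{"grip":1,"offset":[0,0,0],"delta_rot":[0,0,0]},{"grip":1,"offset":[0,0,0],"delta_rot":[0,0,0]},{"grip":1,"offset":[0,0,0],"delta_rot":[0,0,0]},{"grip":1,"offset":[0,0,0],"delta_rot":[0,0,0]},{"grip":1,"offset":[0,0,0],"delta_rot":[0,0,0]},{"grip":1,"offset":[0,0,0],"delta_rot":[0,0,0]}]}}

```text
time: 6.5
tool_pos: [0.6343, 0.2217, 0.0395]
tool_rot: [[0.132, 0.991, 0.002], [0.991, -0.132, 0.001], [0.001, 0.002, -1.0]]
contact_force: [-0.7, -0.1, 6.0]
grip_width: 0.658
finger_force: 32.4
```

Request:
{"op": "arm_command", "data": {"commands": [{"grip":1,"offset":[0,0,-3],"delta_rot":[0,0,0]},{"grip":1,"offset":[0,0,-6],"delta_rot":[0,0,0]},{"grip":1,"offset":[0,0,-10],"delta_rot":[0,0,0]},{"grip":1,"offset":[0,0,-12],"delta_rot":[0,0,0]},{"grip":1,"offset":[0,0,-14],"delta_rot":[0,0,0]},{"grip":1,"offset":[0,0,-14],"delta_rot":[0,0,0]},{"grip":1,"offset":[0,0,-12],"delta_rot":[0,0,0]},{"grip":1,"offset":[0,0,-10],"delta_rot":[0,0,0]},{"grip":1,"offset":[0,0,-6],"delta_rot":[0,0,0]},{"grip":1,"offset":[0,0,-3],"delta_rot":[0,0,0]}], "newtons": 35}}

```text
time: 7.33
tool_pos: [0.6342, 0.2216, 0.1296]
tool_rot: [[0.132, 0.991, 0.002], [0.991, -0.132, 0.001], [0.001, 0.002, -1.0]]
contact_force: [-0.4, -1.3, -2.8]
grip_width: 0.651
finger_force: 37.4
```

Request:
{"op": "arm_command", "data": {"commands": [{"grip":1,"offset":[-8,-1.7,0],"delta_rot":[0,0,0]},{"grip":1,"offset":[-15,-3.3,0],"delta_rot":[0,0,0]},{"grip":1,"offset":[-18,-4,0],"delta_rot":[0,0,0]},{"grip":1,"offset":[-18,-4,0],"delta_rot":[0,0,0]},{"grip":1,"offset":[-18,-4,0],"delta_rot":[0,0,0]},{"grip":1,"offset":[-18,-4,0],"delta_rot":[0,0,0]},{"grip":1,"offset":[-18,-4,0],"delta_rot":[0,0,0]},{"grip":1,"offset":[-18,-4,0],"delta_rot":[0,0,0]},{"grip":1,"offset":[-18,-4,0],"delta_rot":[0,0,0]},{"grip":1,"offset":[-18,-4,0],"delta_rot":[0,0,0]}]}}

```text
time: 8.17
tool_pos: [0.5736, 0.0594, 0.1273]
tool_rot: [[0.132, 0.991, -0.002], [0.991, -0.132, -0.0], [-0.001, -0.002, -1.0]]
contact_force: [0.1, 0.1, -3.1]
grip_width: 0.654
finger_force: 37.4
```

Request:
{"op": "arm_command", "data": {"commands": [{"grip":1,"offset":[-18,-4,0],"delta_rot":[0,0,0]},{"grip":1,"offset":[-18,-4,0],"delta_rot":[0,0,0]},{"grip":1,"offset":[-18,-4,0],"delta_rot":[0,0,0]},{"grip":1,"offset":[-18,-4,0],"delta_rot":[0,0,0]},{"grip":1,"offset":[-18,-4,0],"delta_rot":[0,0,0]},{"grip":1,"offset":[-18,-4,0],"delta_rot":[0,0,0]},{"grip":1,"offset":[-18,-4,0],"delta_rot":[0,0,0]},{"grip":1,"offset":[-18,-4,0],"delta_rot":[0,0,0]},{"grip":1,"offset":[-10,-2,0],"delta_rot":[0,0,0]},{"grip":1,"offset":[0,0,0],"delta_rot":[0,0,0]}]}}

```text
time: 9.0
tool_pos: [0.5197, -0.0891, 0.1277]
tool_rot: [[0.134, 0.991, -0.002], [0.991, -0.134, -0.0], [-0.001, -0.002, -1.0]]
contact_force: [-0.2, 0.2, -3.3]
grip_width: 0.655
finger_force: 37.4
```

```bash
python3 - <<'E'
from h import *
save("top","top3.png"); a=cv2.imread("pics/top3.png")[220:380,300:500]
save("side","side3.png"); b=cv2.imread("pics/side3.png")[180:340,220:380]
cv2.imwrite("pics/c3.png",np.hstack([cv2.resize(a,(400,320),interpolation=2),cv2.resize(b,(320,320),interpolation=2)]))
print(read_state()["tool_pos"])
E
```

```text
[ 0.52091954 -0.08728496  0.12792132]
```

View pics/c3.png

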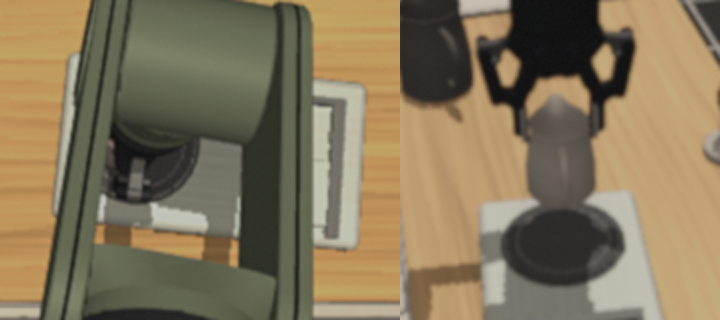

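```bash
python3 - <<'E'
from fit import *
q=proj("side",cyl(.033,0,.0001)+[.521,-.0873,.1025]); print(q.min(0),q.max(0))
r=spotter.silhouettes("side","small_pitcher")
for z in r[:1]: 
    m=z["region"]; ys,xs=np.nonzero(m); print(z["p"],xs.min(),xs.max(),ys.min(),ys.max()); lo=ys>ys.max()-12; print(xs[lo].min(),xs[lo].max())
    for w in (.094,.0985,.1025,.1065):
        def rr(p): return render("side",[cyl(.033,0,.02)],[p[0],p[1],0],w)
        # compare bottom rows only
        best=min(((np.abs(rr((.521+dx,-.0873+dy))-m)[ys.max()-11:ys.max()+4].sum(),dx,dy) for dx in np.arange(-.008,.009,.002) for dy in np.arange(-.012,.013,.002)))
        print(w,best)
E
```

```text
[283.27730966 262.26466616] [318.11315233 284.8027029 ]
0.96 282 316 227 283
282 316
0.094 (np.float64(54.04705882352941), np.float64(0.002), np.float64(0.012))
0.0985 (np.float64(23.04705882352941), np.float64(0.0), np.float64(0.012))
0.1025 (np.float64(20.819607843137256), np.float64(0.0), np.float64(0.006000000000000002))
0.1065 (np.float64(23.419607843137253), np.float64(0.0), np.float64(0.002))
```

Request:
{"op": "arm_command", "data": {"commands": [{"grip":1,"offset":[-8,-1,0],"delta_rot":[0,0,0]},{"grip":1,"offset":[-8,0,5],"delta_rot":[0,0,0]},{"grip":1,"offset":[-6,0,8],"delta_rot":[0,0,0]},{"grip":1,"offset":[0,0,8],"delta_rot":[0,0,0]},{"grip":1,"offset":[0,0,7],"delta_rot":[0,0,0]},{"grip":1,"offset":[0,0,5],"delta_rot":[0,0,0]},{"grip":1,"offset":[0,0,4],"delta_rot":[0,0,0]},{"grip":1,"offset":[0,0,3],"delta_rot":[0,0,0]},{"grip":1,"offset":[0,0,0],"delta_rot":[0,0,0]},{"grip":1,"offset":[0,0,0],"delta_rot":[0,0,0]}]}}

```text
time: 9.98
tool_pos: [0.5173, -0.1089, 0.0881]
tool_rot: [[0.131, 0.991, 0.0], [0.991, -0.131, 0.0], [0.0, 0.0, -1.0]]
contact_force: [0.3, -0.6, -2.6]
grip_width: 0.653
finger_force: 37.4
```

Request:
{"op": "arm_command", "data": {"commands": [{"grip":1,"offset":[0,0,1],"delta_rot":[0,0,0]},{"grip":1,"offset":[0,0,1],"delta_rot":[0,0,0]},{"grip":1,"offset":[0,0,1],"delta_rot":[0,0,0]},{"grip":1,"offset":[0,0,1],"delta_rot":[0,0,0]},{"grip":1,"offset":[0,0,1],"delta_rot":[0,0,0]},{"grip":1,"offset":[0,0,0.5],"delta_rot":[0,0,0]},{"grip":1,"offset":[0,0,0],"delta_rot":[0,0,0]},{"grip":1,"offset":[0,0,0],"delta_rot":[0,0,0]},{"grip":1,"offset":[0,0,0],"delta_rot":[0,0,0]},{"grip":1,"offset":[0,0,0],"delta_rot":[0,0,0]}]}}

```text
time: 10.82
tool_pos: [0.5173, -0.1091, 0.0828]
tool_rot: [[0.132, 0.991, 0.0], [0.991, -0.132, 0.0], [0.0, 0.0, -1.0]]
contact_force: [-0.3, -0.3, -2.8]
grip_width: 0.653
finger_force: 37.4
```

Request:
{"op": "arm_command", "data": {"commands": [{"grip":1,"offset":[0,0,0.5],"delta_rot":[0,0,0]},{"grip":1,"offset":[0,0,0.5],"delta_rot":[0,0,0]},{"grip":1,"offset":[0,0,0.5],"delta_rot":[0,0,0]},{"grip":1,"offset":[0,0,0.5],"delta_rot":[0,0,0]},{"grip":1,"offset":[0,0,0.5],"delta_rot":[0,0,0]},{"grip":1,"offset":[0,0,0.5],"delta_rot":[0,0,0]},{"grip":1,"offset":[0,0,0.5],"delta_rot":[0,0,0]},{"grip":1,"offset":[0,0,0],"delta_rot":[0,0,0]},{"grip":1,"offset":[0,0,0],"delta_rot":[0,0,0]},{"grip":1,"offset":[0,0,0],"delta_rot":[0,0,0]}]}}

```text
time: 11.65
tool_pos: [0.5173, -0.1088, 0.0796]
tool_rot: [[0.132, 0.991, 0.0], [0.991, -0.132, 0.0], [0.0, 0.0, -1.0]]
contact_force: [-1.6, 2.9, 4.4]
grip_width: 0.657
finger_force: 38.3
```

Contact came at the expected height (about 7 N). Releasing and rising.

Request:
{"op": "arm_command", "data": {"commands": [{"grip":0.1,"offset":[0,0,0],"delta_rot":[0,0,0]},{"grip":-0.4,"offset":[0,0,0],"delta_rot":[0,0,0]},{"grip":-1,"offset":[0,0,0],"delta_rot":[0,0,0]},{"grip":-1,"offset":[0,0,0],"delta_rot":[0,0,0]},{"grip":-1,"offset":[0,0,0],"delta_rot":[0,0,0]},{"grip":-1,"offset":[0,0,0],"delta_rot":[0,0,0]},{"grip":-1,"offset":[0,0,0],"delta_rot":[0,0,0]},{"grip":-1,"offset":[0,0,0],"delta_rot":[0,0,0]},{"grip":-1,"offset":[0,0,0],"delta_rot":[0,0,0]},{"grip":-1,"offset":[0,0,0],"delta_rot":[0,0,0]}]}}

```text
time: 12.48
tool_pos: [0.5172, -0.1091, 0.0792]
tool_rot: [[0.132, 0.991, 0.0], [0.991, -0.132, 0.0], [0.0, 0.0, -1.0]]
contact_force: [0.4, -0.9, 0.2]
grip_width: 1.003
finger_force: 0.0
```

Request:
{"op": "arm_command", "data": {"commands": [{"grip":-1,"offset":[0,0,-3],"delta_rot":[0,0,0]},{"grip":-1,"offset":[0,0,-6],"delta_rot":[0,0,0]},{"grip":-1,"offset":[0,0,-10],"delta_rot":[0,0,0]},{"grip":-1,"offset":[0,0,-15],"delta_rot":[0,0,0]},{"grip":-1,"offset":[0,0,-18],"delta_rot":[0,0,0]},{"grip":-1,"offset":[0,0,-18],"delta_rot":[0,0,0]},{"grip":-1,"offset":[0,0,-18],"delta_rot":[0,0,0]},{"grip":-1,"offset":[0,0,-15],"delta_rot":[0,0,0]},{"grip":-1,"offset":[0,0,-12],"delta_rot":[0,0,0]},{"grip":-1,"offset":[0,0,-5],"delta_rot":[0,0,0]}]}}

```text
time: 13.32
tool_pos: [0.5184, -0.1093, 0.2023]
tool_rot: [[0.132, 0.991, 0.005], [0.991, -0.132, -0.001], [-0.0, 0.005, -1.0]]
contact_force: [0.4, -0.6, -0.5]
grip_width: 1.002
finger_force: 0.0
```

```bash
python3 - <<'E'
from fit import *
save("top","top4.png"); a=cv2.imread("pics/top4.png")[220:380,300:500]
save("side","side4.png"); b=cv2.imread("pics/side4.png")[220:420,230:390]
cv2.imwrite("pics/c4.png",np.hstack([cv2.resize(a,(400,320),interpolation=2),cv2.resize(b,(384,480),interpolation=2)[:320]]))
m=mask("side","small_pitcher"); print(fit(P,{"side":m},[.517,-.12,-.13],.054))
print(proj("side",world(np.array([[-.027,-.078,.072],[-.035,-.078,.044]]),[.5099,-.1776,-.1015])),proj("top",world(np.array([[-.027,-.078,.072]]),[.5099,-.1776,-.1015])))
E
```

```text
(array([ 0.51579817, -0.11604083, -0.13993102]), np.float64(0.15551810912224917))
[[294.79328121 348.41716948]
 [290.65337156 360.19964881]] [450.58767603 311.92128259]
```

View pics/c4.png

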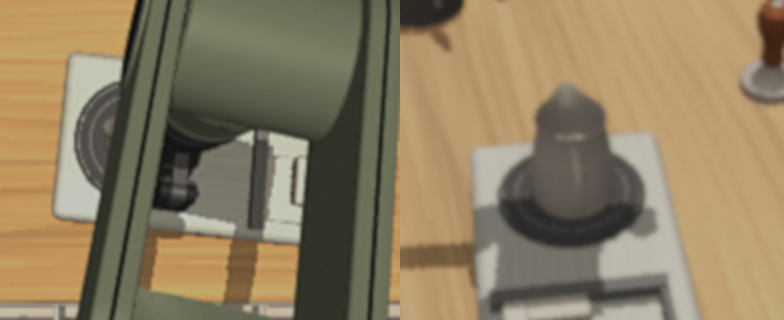

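The side view shows the pitcher upright and centred on the plate (fitted foot at about (0.517, -0.106)). Next I close the fingers and go in front of the fin to push it.

Request:
{"op": "arm_command", "data": {"commands": [{"grip":-1,"offset":[-6,-3,0],"delta_rot":[0,0,-1.8]},{"grip":-1,"offset":[-15,-8,0],"delta_rot":[0,0,0]},{"grip":-1,"offset":[-17,-9,0],"delta_rot":[0,0,0]},{"grip":1,"offset":[-17,-9,0],"delta_rot":[0,0,0]},{"grip":1,"offset":[-17,-9,0],"delta_rot":[0,0,0]},{"grip":1,"offset":[-17,-9,0],"delta_rot":[0,0,0]},{"grip":1,"offset":[-17,-9,0],"delta_rot":[0,0,0]},{"grip":1,"offset":[-17,-9,0],"delta_rot":[0,0,0]},{"grip":1,"offset":[-15,-8,0],"delta_rot":[0,0,0]},{"grip":1,"offset":[-9,-4,0],"delta_rot":[0,0,0]}], "newtons": 20}}

```text
time: 14.3
tool_pos: [0.4241, -0.2483, 0.1982]
tool_rot: [[0.102, 0.995, -0.002], [0.995, -0.102, 0.001], [0.001, -0.002, -1.0]]
contact_force: [0.8, -0.3, -0.2]
grip_width: 0.008
finger_force: 0.0
```

Request:
{"op": "arm_command", "data": {"commands": [{"grip":1,"offset":[0,0,5],"delta_rot":[0,0,0]},{"grip":1,"offset":[0,0,10],"delta_rot":[0,0,0]},{"grip":1,"offset":[0,0,14],"delta_rot":[0,0,0]},{"grip":1,"offset":[0,0,14],"delta_rot":[0,0,0]},{"grip":1,"offset":[0,0,14],"delta_rot":[0,0,0]},{"grip":1,"offset":[0,0,14],"delta_rot":[0,0,0]},{"grip":1,"offset":[0,0,12],"delta_rot":[0,0,0]},{"grip":1,"offset":[0,0,8],"delta_rot":[0,0,0]},{"grip":1,"offset":[0,0,5],"delta_rot":[0,0,0]},{"grip":1,"offset":[0,0,0],"delta_rot":[0,0,0]}]}}

```text
time: 15.13
tool_pos: [0.4252, -0.2465, 0.1018]
tool_rot: [[0.1, 0.995, -0.002], [0.995, -0.1, 0.002], [0.001, -0.002, -1.0]]
contact_force: [0.2, 1.0, -0.4]
grip_width: 0.0
finger_force: 0.0
```

```bash
python3 - <<'E'
from fit import *
save("side","side5.png"); b=cv2.imread("pics/side5.png")[230:430,210:410]
cv2.imwrite("pics/c5.png",cv2.resize(b,(600,600),interpolation=2))
s=read_state(); p=[.5099,-.1776,-.1015]; c,n=np.cos(p[2]),np.sin(p[2]); d=s["tool_pos"]-[p[0],p[1],.014]
print("base frame",c*d[0]+n*d[1],-n*d[0]+c*d[1],d[2],s["tool_rot"])
E
```

```text
base frame -0.07676545619789103 -0.07752642388360521 0.08861342277180782 [[ 9.99492039e-02  9.94992111e-01 -9.24508094e-04]
 [ 9.94992272e-01 -9.99484506e-02  8.28085079e-04]
 [ 7.31534970e-04 -1.00264485e-03 -9.99999230e-01]]
```

View pics/c5.png

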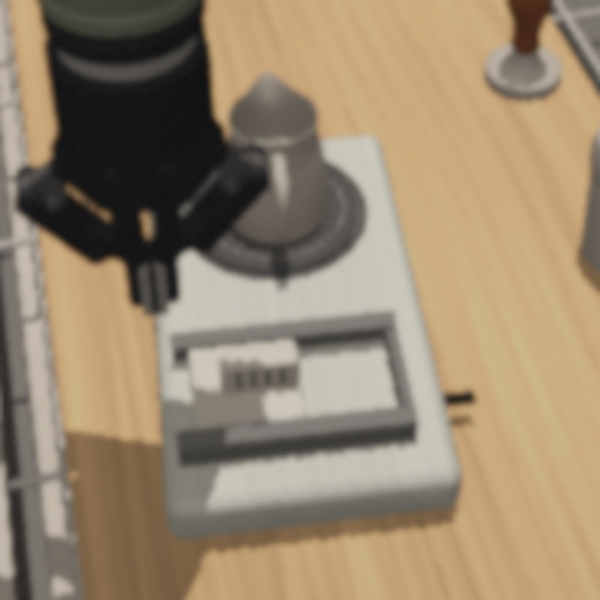

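The side view shows the closed fingers in front of the rail frame (tip at 155,300), in line with the ribbed fin (225–300, 370). The pitcher stands clear. Lowering, then pushing along tool +y.

Request:
{"op": "arm_command", "data": {"commands": [{"grip":1,"offset":[0,0,6],"delta_rot":[0,0,0]},{"grip":1,"offset":[0,0,8],"delta_rot":[0,0,0]},{"grip":1,"offset":[0,0,8],"delta_rot":[0,0,0]},{"grip":1,"offset":[0,0,6],"delta_rot":[0,0,0]},{"grip":1,"offset":[0,0,3],"delta_rot":[0,0,0]},{"grip":1,"offset":[0,0,0],"delta_rot":[0,0,0]},{"grip":1,"offset":[0,4,0],"delta_rot":[0,0,0]},{"grip":1,"offset":[0,5,0],"delta_rot":[0,0,0]},{"grip":1,"offset":[0,5,0],"delta_rot":[0,0,0]},{"grip":1,"offset":[0,5,0],"delta_rot":[0,0,0]}]}}

```text
time: 16.02
tool_pos: [0.4456, -0.2497, 0.0725]
tool_rot: [[0.1, 0.995, 0.001], [0.995, -0.1, -0.0], [-0.0, 0.001, -1.0]]
contact_force: [-0.3, -0.9, 0.4]
grip_width: -0.001
finger_force: 0.0
```

Request:
{"op": "arm_command", "data": {"commands": [{"grip":1,"offset":[0,5,0],"delta_rot":[0,0,0]},{"grip":1,"offset":[0,5,0],"delta_rot":[0,0,0]},{"grip":1,"offset":[0,5,0],"delta_rot":[0,0,0]},{"grip":1,"offset":[0,5,0],"delta_rot":[0,0,0]},{"grip":1,"offset":[0,5,0],"delta_rot":[0,0,0]},{"grip":1,"offset":[0,5,0],"delta_rot":[0,0,0]},{"grip":1,"offset":[0,4,0],"delta_rot":[0,0,0]},{"grip":1,"offset":[0,3,0],"delta_rot":[0,0,0]},{"grip":1,"offset":[0,0,0],"delta_rot":[0,0,0]},{"grip":1,"offset":[0,0,0],"delta_rot":[0,0,0]}]}}

```text
time: 16.85
tool_pos: [0.4813, -0.2531, 0.0721]
tool_rot: [[0.1, 0.995, -0.0], [0.995, -0.1, 0.0], [0.0, -0.0, -1.0]]
contact_force: [0.1, 0.5, 0.1]
grip_width: -0.001
finger_force: 0.0
```

Request:
{"op": "arm_command", "data": {"commands": [{"grip":1,"offset":[0,3,0],"delta_rot":[0,0,0]},{"grip":1,"offset":[0,3,0],"delta_rot":[0,0,0]},{"grip":1,"offset":[0,2,0],"delta_rot":[0,0,0]},{"grip":1,"offset":[0,2,0],"delta_rot":[0,0,0]},{"grip":1,"offset":[0,1,0],"delta_rot":[0,0,0]},{"grip":1,"offset":[0,1,0],"delta_rot":[0,0,0]},{"grip":1,"offset":[0,1,0],"delta_rot":[0,0,0]},{"grip":1,"offset":[0,1,0],"delta_rot":[0,0,0]},{"grip":1,"offset":[0,0,0],"delta_rot":[0,0,0]},{"grip":1,"offset":[0,0,0],"delta_rot":[0,0,0]}]}}

```text
time: 17.68
tool_pos: [0.4953, -0.2545, 0.0721]
tool_rot: [[0.1, 0.995, -0.0], [0.995, -0.1, 0.0], [0.0, -0.0, -1.0]]
contact_force: [-0.4, -0.5, -0.0]
grip_width: -0.001
finger_force: 0.0
```

```bash
python3 - <<'E'
from fit import *
save("side","side6.png"); b=cv2.imread("pics/side6.png")[290:410,240:400]
cv2.imwrite("pics/c6.png",cv2.resize(b,(640,480),interpolation=2))
print(read_state()["contact_force"])
E
```

```text
[-0.38673668  0.86062252 -0.68735299]
```

View pics/c6.png

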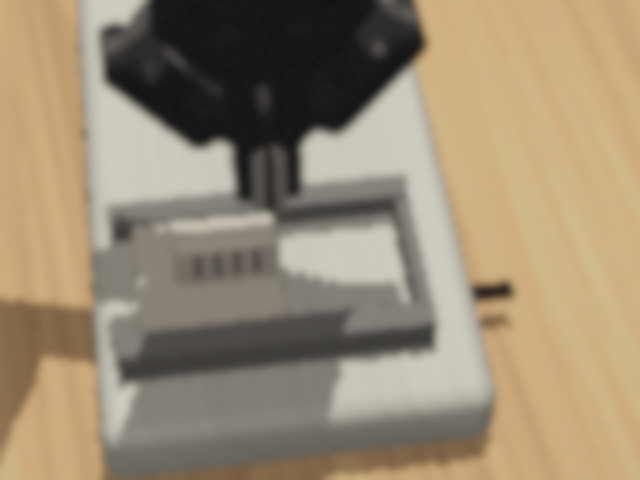

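The picture shows the tab has not moved: its ribs are still at px (285–309, 356). The fingertips at px (307,341) look to have passed beside the fin. I check this with projections.

```bash
python3 - <<'E'
from fit import *
t=read_state()["tool_pos"]; print(t,"tcp side",proj("side",t),"top",proj("top",t))
p=[.5099,-.1776,-.1015]
for n in("side","top"):
    for nm,pt in(("fin top front",(-.049,-.078,.072)),("fin top rear",(-.005,-.078,.072)),("fin base near front",(-.049,-.084,.05)),("fin base near rear",(-.005,-.084,.05)),("plate fl",(-.065,-.046,.05)),("plate rr",(-.005,-.11,.05))):
        print(n,nm,proj(n,world(np.array([pt]),p)).round(1))
a=cv2.imread("pics/top1.png")[255:350,410:490]; cv2.imwrite("pics/c7.png",cv2.resize(a,(480,570),interpolation=2))
E
```

```text
[ 0.49524696 -0.25447886  0.07214934] tcp side [307.20119814 352.65067235] top [449.21778811 301.33366033]
side fin top front [281.4 349.9]
side fin top rear [308.1 346.9]
side fin base near front [282.4 361.6]
side fin base near rear [308.8 358.6]
side plate fl [271.3 345.4]
side plate rr [310.8 371. ]
top fin top front [449.9 324.1]
top fin top rear [451.3 299.8]
top fin base near front [450.  324.8]
top fin base near rear [451.4 301. ]
top plate fl [429.  331.4]
top plate rr [465.3 302.5]
```

View pics/c7.png

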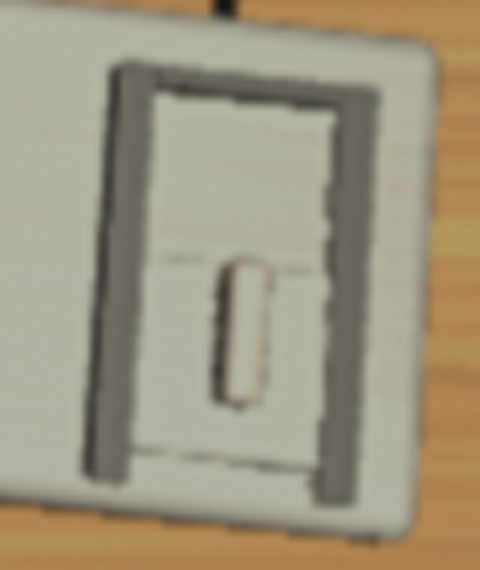

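```bash
python3 - <<'E'
from fit import *
print(robot.grasp_offset)
t=np.array([.4252,-.2465,.1026]); print("side5 tip seen ~(261.7,332)")
for dz in(0,.01,.02): print(proj("side",t+[0,0,dz]))
t=np.array([.4953,-.2545,.0721]); print("side6 tip seen (307.5,341)")
for dz in(0,.01,.02,.03): print(proj("side",t+[0,0,dz]))
t=np.array([.633,.2212,.1136]); print("side2 tips")
for dz in(0,.013,.025): print([((proj("side",t+[dx,0,dz])-[240,120])*3.333-[60,0]+[400,0]).round() for dx in(-.05,.05)])
E
```

```text
0.0187
side5 tip seen ~(261.7,332)
[263.29626203 344.5550821 ]
[262.82422721 340.32036588]
[262.34491334 336.02034795]
side6 tip seen (307.5,341)
[307.23575792 352.67396977]
[307.10412985 348.63078135]
[306.97053541 344.52719278]
[306.83493023 340.36184041]
side2 tips
[array([536., 215.]), array([671., 198.])]
[array([536., 199.]), array([671., 182.])]
[array([535., 184.]), array([672., 167.])]
```

```bash
python3 - <<'E'
from h import *
def tri(a,b):
    c1,d1=ray("top",*a); c2,d2=ray("side",*b); k=np.linalg.lstsq(np.c_[d1,-d2],c2-c1,rcond=None)[0]
    A,B=c1+d1*k[0],c2+d2*k[1]; return ((A+B)/2).round(4),round(np.linalg.norm(A-B),4)
print("knuckle far",tri((192.5,191),(349.5,141)), "tcp .633 .2212 .1136")
# given y=.2212 (z free) or z fixed: solve side tip ray
for uv in((300,165),(345,165)):
    c,d=ray("side",*uv); k=(.2212-c[1])/d[1]; print("tip if y ok",c+d*k,"if z=.1266",atz("side",*uv,.1266))
print("pitcher foot pred",proj("side",[.634,.2215,.014]), "seen ~",((608-340)/3.333+240,335/3.333+120))
E
```

```text
knuckle far (array([0.6784, 0.1899, 0.224 ]), np.float64(0.0347)) tcp .633 .2212 .1136
tip if y ok [0.58735704 0.2212     0.16480846] if z=.1266 [0.60134267 0.29237387 0.1266    ]
tip if y ok [0.69646563 0.2212     0.15034942] if z=.1266 [0.70955937 0.26429821 0.1266    ]
pitcher foot pred [319.86750769 216.30805833] seen ~ (320.40804080408043, 220.5100510051005)
```

Request:
{"op": "arm_command", "data": {"commands": [{"grip":1,"offset":[0,0,-8],"delta_rot":[0,0,0]},{"grip":1,"offset":[0,0,-15],"delta_rot":[0,0,0]},{"grip":1,"offset":[0,-5,-15],"delta_rot":[0,0,0]},{"grip":1,"offset":[-10,-10,-15],"delta_rot":[0,0,0]},{"grip":1,"offset":[-20,-13,-10],"delta_rot":[0,0,0]},{"grip":1,"offset":[-25,-13,0],"delta_rot":[0,0,0]},{"grip":1,"offset":[-25,-13,0],"delta_rot":[0,0,0]},{"grip":1,"offset":[-20,-10,0],"delta_rot":[0,0,0]},{"grip":1,"offset":[0,0,0],"delta_rot":[0,0,0]},{"grip":1,"offset":[0,0,0],"delta_rot":[0,0,0]}]}}

```text
time: 18.57
tool_pos: [0.4212, -0.3482, 0.1357]
tool_rot: [[0.103, 0.995, 0.001], [0.995, -0.103, 0.0], [0.0, 0.001, -1.0]]
contact_force: [-0.8, -0.2, 0.2]
grip_width: 0.002
finger_force: 0.0
```

```bash
python3 - <<'E'
from h import *
t=read_state()["tool_pos"]; print(t)
out=[]
for n in("top","side"):
    im=save(n,n+"7.png"); u,v=np.round(proj(n,t)).astype(int); print(n,proj(n,t),proj(n,t+[0,0,.028]),proj(n,t+[0,.028,0]))
    im=cv2.copyMakeBorder(im[:,:,::-1],60,60,60,60,cv2.BORDER_CONSTANT); u+=60; v+=60
    c=im[v-40:v+40,u-50:u+50]; out.append(cv2.resize(c,(400,320),interpolation=2)); print("crop origin",u-110,v-100)
cv2.imwrite("pics/c8.png",np.hstack(out))
E
```

```text
[ 0.4211733  -0.34823796  0.13567331]
top [515.57950271 342.38212864] [522.08243784 342.48928993] [499.25148351 342.37435522]
crop origin 466 302
side [269.62468423 382.35918345] [268.24723833 369.52990225] [266.51785381 367.04008616]
crop origin 220 342
```

View pics/c8.png

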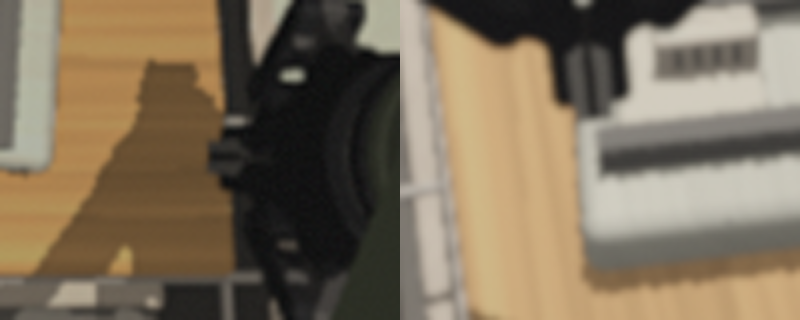

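In the top view the fingertip is at px (523,341), and in the side view its lower edge is at (267,370). Both put the real tip 28–40 mm above the reported TCP, with x and y correct, so the finger passed over the fin. I go back in front of the fin, lower by about 36 mm.

Request:
{"op": "arm_command", "data": {"commands": [{"grip":1,"offset":[14,-2,0],"delta_rot":[0,0,0]},{"grip":1,"offset":[25,-2,0],"delta_rot":[0,0,0]},{"grip":1,"offset":[25,-2,0],"delta_rot":[0,0,0]},{"grip":1,"offset":[23,0,0],"delta_rot":[0,0,0]},{"grip":1,"offset":[14,0,0],"delta_rot":[0,0,0]},{"grip":1,"offset":[0,0,10],"delta_rot":[0,0,0]},{"grip":1,"offset":[0,0,15],"delta_rot":[0,0,0]},{"grip":1,"offset":[0,0,15],"delta_rot":[0,0,0]},{"grip":1,"offset":[0,0,15],"delta_rot":[0,0,0]},{"grip":1,"offset":[0,0,10],"delta_rot":[0,0,0]}]}}

```text
time: 19.5
tool_pos: [0.4251, -0.2452, 0.0685]
tool_rot: [[0.099, 0.995, -0.002], [0.995, -0.099, 0.001], [0.001, -0.002, -1.0]]
contact_force: [-0.2, 0.2, -0.4]
grip_width: -0.0
finger_force: 0.0
```

Request:
{"op": "arm_command", "data": {"commands": [{"grip":1,"offset":[0,0,5],"delta_rot":[0,0,0]},{"grip":1,"offset":[0,0,5],"delta_rot":[0,0,0]},{"grip":1,"offset":[0,0,5],"delta_rot":[0,0,0]},{"grip":1,"offset":[0,0,4],"delta_rot":[0,0,0]},{"grip":1,"offset":[0,0,4],"delta_rot":[0,0,0]},{"grip":1,"offset":[0,0,3],"delta_rot":[0,0,0]},{"grip":1,"offset":[0,0,3],"delta_rot":[0,0,0]},{"grip":1,"offset":[0,0,2],"delta_rot":[0,0,0]},{"grip":1,"offset":[0,0,0],"delta_rot":[0,0,0]},{"grip":1,"offset":[0,0,0],"delta_rot":[0,0,0]}]}}

```text
time: 20.33
tool_pos: [0.4258, -0.2465, 0.0392]
tool_rot: [[0.101, 0.995, 0.0], [0.995, -0.101, 0.0], [0.0, 0.0, -1.0]]
contact_force: [0.2, 0.4, 0.1]
grip_width: -0.0
finger_force: 0.0
```

Request:
{"op": "arm_command", "data": {"commands": [{"grip":1,"offset":[0,4,0],"delta_rot":[0,0,0]},{"grip":1,"offset":[0,4,0],"delta_rot":[0,0,0]},{"grip":1,"offset":[0,4,0],"delta_rot":[0,0,0]},{"grip":1,"offset":[0,4,0],"delta_rot":[0,0,0]},{"grip":1,"offset":[0,4,0],"delta_rot":[0,0,0]},{"grip":1,"offset":[0,4,0],"delta_rot":[0,0,0]},{"grip":1,"offset":[0,4,0],"delta_rot":[0,0,0]},{"grip":1,"offset":[0,4,0],"delta_rot":[0,0,0]},{"grip":1,"offset":[0,4,0],"delta_rot":[0,0,0]},{"grip":1,"offset":[0,4,0],"delta_rot":[0,0,0]}]}}

```text
time: 21.17
tool_pos: [0.4659, -0.2506, 0.0391]
tool_rot: [[0.1, 0.995, -0.0], [0.995, -0.1, -0.0], [-0.0, -0.0, -1.0]]
contact_force: [-1.3, -1.5, 1.2]
grip_width: 0.001
finger_force: 0.9
```

```bash
python3 - <<'E'
from h import *
save("side","side8.png")
for o in("lock_tab","tab_fin"): print(o,[(np.round(q["extent"],1),round(q["p"],2)) for q in spotter.find_in("side",o)[:2]])
print(read_state()["contact_force"])
E
```

```text
lock_tab [(array([307.1, 357.6,  41.8,  32.9]), 0.77)]
tab_fin [(array([308. , 355.4,  35. ,  32.3]), 0.88)]
[-0.48618904 -0.52708762 -0.21351855]
```

The tab moves with the finger now: its column went from 291 to 307, about 26 mm. Continuing to the stop.

Request:
{"op": "arm_command", "data": {"commands": [{"grip":1,"offset":[0,4,0],"delta_rot":[0,0,0]},{"grip":1,"offset":[0,4,0],"delta_rot":[0,0,0]},{"grip":1,"offset":[0,4,0],"delta_rot":[0,0,0]},{"grip":1,"offset":[0,4,0],"delta_rot":[0,0,0]},{"grip":1,"offset":[0,3,0],"delta_rot":[0,0,0]},{"grip":1,"offset":[0,2,0],"delta_rot":[0,0,0]},{"grip":1,"offset":[0,1,0],"delta_rot":[0,0,0]},{"grip":1,"offset":[0,1,0],"delta_rot":[0,0,0]},{"grip":1,"offset":[0,1,0],"delta_rot":[0,0,0]},{"grip":1,"offset":[0,1,0],"delta_rot":[0,0,0]}]}}

```text
time: 22.15
tool_pos: [0.4903, -0.2529, 0.0391]
tool_rot: [[0.101, 0.995, -0.0], [0.995, -0.101, 0.0], [0.0, -0.0, -1.0]]
contact_force: [-2.1, 0.7, -0.9]
grip_width: -0.002
finger_force: 0.8
```

Request:
{"op": "arm_command", "data": {"commands": [{"grip":1,"offset":[0,0.5,0],"delta_rot":[0,0,0]},{"grip":1,"offset":[0,0.5,0],"delta_rot":[0,0,0]},{"grip":1,"offset":[0,0.5,0],"delta_rot":[0,0,0]},{"grip":1,"offset":[0,0.5,0],"delta_rot":[0,0,0]},{"grip":1,"offset":[0,0,0],"delta_rot":[0,0,0]},{"grip":1,"offset":[0,0,0],"delta_rot":[0,0,0]},{"grip":1,"offset":[0,0,0],"delta_rot":[0,0,0]},{"grip":1,"offset":[0,0,0],"delta_rot":[0,0,0]},{"grip":1,"offset":[0,0,0],"delta_rot":[0,0,0]},{"grip":1,"offset":[0,0,0],"delta_rot":[0,0,0]}]}}

```text
time: 22.98
tool_pos: [0.4925, -0.2532, 0.0392]
tool_rot: [[0.1, 0.995, 0.0], [0.995, -0.1, 0.0], [0.0, 0.0, -1.0]]
contact_force: [-1.8, 0.7, -0.3]
grip_width: 0.0
finger_force: 0.6
```

Request:
{"op": "arm_command", "data": {"commands": [{"grip":1,"offset":[0,0.7,0],"delta_rot":[0,0,0]},{"grip":1,"offset":[0,0.7,0],"delta_rot":[0,0,0]},{"grip":1,"offset":[0,0.7,0],"delta_rot":[0,0,0]},{"grip":1,"offset":[0,0.7,0],"delta_rot":[0,0,0]},{"grip":1,"offset":[0,0.7,0],"delta_rot":[0,0,0]},{"grip":1,"offset":[0,0,0],"delta_rot":[0,0,0]},{"grip":1,"offset":[0,0,0],"delta_rot":[0,0,0]},{"grip":1,"offset":[0,0,0],"delta_rot":[0,0,0]},{"grip":1,"offset":[0,0,0],"delta_rot":[0,0,0]},{"grip":1,"offset":[0,0,0],"delta_rot":[0,0,0]}]}}

```text
time: 23.82
tool_pos: [0.4929, -0.2531, 0.0391]
tool_rot: [[0.1, 0.995, -0.006], [0.995, -0.1, 0.001], [0.001, -0.006, -1.0]]
contact_force: [-9.9, -0.4, 5.2]
grip_width: -0.001
finger_force: 4.6
```

The tab is at its stop: 10 N with no more motion. Backing off to above the button.

Request:
{"op": "arm_command", "data": {"commands": [{"grip":1,"offset":[0,-4,0],"delta_rot":[0,0,0]},{"grip":1,"offset":[0,-6,0],"delta_rot":[0,0,0]},{"grip":1,"offset":[-1,-8,0],"delta_rot":[0,0,0]},{"grip":1,"offset":[0,-7,0],"delta_rot":[0,0,0]},{"grip":1,"offset":[0,-4,0],"delta_rot":[0,0,0]},{"grip":1,"offset":[0,0,0],"delta_rot":[0,0,0]},{"grip":1,"offset":[0,0,0],"delta_rot":[0,0,0]},{"grip":1,"offset":[0,0,0],"delta_rot":[0,0,0]},{"grip":1,"offset":[0,0,0],"delta_rot":[0,0,0]},{"grip":1,"offset":[0,0,0],"delta_rot":[0,0,0]}]}}

```text
time: 24.65
tool_pos: [0.4673, -0.2517, 0.0392]
tool_rot: [[0.1, 0.995, 0.0], [0.995, -0.1, -0.0], [-0.0, 0.0, -1.0]]
contact_force: [1.0, -0.1, 0.5]
grip_width: 0.003
finger_force: 0.0
```

Request:
{"op": "arm_command", "data": {"commands": [{"grip":1,"offset":[0,0,1.5],"delta_rot":[0,0,0]},{"grip":1,"offset":[0,0,1.5],"delta_rot":[0,0,0]},{"grip":1,"offset":[0,0,1.5],"delta_rot":[0,0,0]},{"grip":1,"offset":[0,0,1.5],"delta_rot":[0,0,0]},{"grip":1,"offset":[0,0,1],"delta_rot":[0,0,0]},{"grip":1,"offset":[0,0,1],"delta_rot":[0,0,0]},{"grip":1,"offset":[0,0,0],"delta_rot":[0,0,0]},{"grip":1,"offset":[0,0,0],"delta_rot":[0,0,0]},{"grip":1,"offset":[0,0,0],"delta_rot":[0,0,0]},{"grip":1,"offset":[0,0,0],"delta_rot":[0,0,0]}]}}

```text
time: 25.48
tool_pos: [0.467, -0.2517, 0.0313]
tool_rot: [[0.1, 0.995, 0.0], [0.995, -0.1, -0.0], [-0.0, 0.0, -1.0]]
contact_force: [-0.5, -0.1, -0.7]
grip_width: 0.002
finger_force: 0.0
```

Request:
{"op": "arm_command", "data": {"commands": [{"grip":1,"offset":[0,0,1],"delta_rot":[0,0,0]},{"grip":1,"offset":[0,0,1],"delta_rot":[0,0,0]},{"grip":1,"offset":[0,0,1],"delta_rot":[0,0,0]},{"grip":1,"offset":[0,0,1],"delta_rot":[0,0,0]},{"grip":1,"offset":[0,0,1],"delta_rot":[0,0,0]},{"grip":1,"offset":[0,0,1],"delta_rot":[0,0,0]},{"grip":1,"offset":[0,0,0],"delta_rot":[0,0,0]},{"grip":1,"offset":[0,0,0],"delta_rot":[0,0,0]},{"grip":1,"offset":[0,0,0],"delta_rot":[0,0,0]},{"grip":1,"offset":[0,0,0],"delta_rot":[0,0,0]}]}}

```text
time: 26.32
tool_pos: [0.4669, -0.2516, 0.0252]
tool_rot: [[0.101, 0.995, -0.0], [0.995, -0.101, 0.0], [0.0, -0.0, -1.0]]
contact_force: [-0.2, -0.2, 1.4]
grip_width: -0.004
finger_force: 0.7
```

Request:
{"op": "arm_command", "data": {"commands": [{"grip":1,"offset":[0,0,1],"delta_rot":[0,0,0]},{"grip":1,"offset":[0,0,1],"delta_rot":[0,0,0]},{"grip":1,"offset":[0,0,1],"delta_rot":[0,0,0]},{"grip":1,"offset":[0,0,1],"delta_rot":[0,0,0]},{"grip":1,"offset":[0,0,0],"delta_rot":[0,0,0]},{"grip":1,"offset":[0,0,0],"delta_rot":[0,0,0]},{"grip":1,"offset":[0,0,0],"delta_rot":[0,0,0]},{"grip":1,"offset":[0,0,0],"delta_rot":[0,0,0]},{"grip":1,"offset":[0,0,0],"delta_rot":[0,0,0]},{"grip":1,"offset":[0,0,0],"delta_rot":[0,0,0]}]}}

```text
time: 27.15
tool_pos: [0.4669, -0.2516, 0.021]
tool_rot: [[0.1, 0.995, -0.0], [0.995, -0.1, 0.0], [0.0, -0.0, -1.0]]
contact_force: [-0.3, 0.8, 0.8]
grip_width: 0.003
finger_force: 0.5
```

Request:
{"op": "arm_command", "data": {"commands": [{"grip":1,"offset":[0,0,1],"delta_rot":[0,0,0]},{"grip":1,"offset":[0,0,1],"delta_rot":[0,0,0]},{"grip":1,"offset":[0,0,1],"delta_rot":[0,0,0]},{"grip":1,"offset":[0,0,1],"delta_rot":[0,0,0]},{"grip":1,"offset":[0,0,0],"delta_rot":[0,0,0]},{"grip":1,"offset":[0,0,0],"delta_rot":[0,0,0]},{"grip":1,"offset":[0,0,0],"delta_rot":[0,0,0]},{"grip":1,"offset":[0,0,0],"delta_rot":[0,0,0]},{"grip":1,"offset":[0,0,0],"delta_rot":[0,0,0]},{"grip":1,"offset":[0,0,0],"delta_rot":[0,0,0]}]}}

```text
time: 27.98
tool_pos: [0.467, -0.2517, 0.0199]
tool_rot: [[0.1, 0.995, 0.001], [0.995, -0.1, -0.0], [-0.0, 0.001, -1.0]]
contact_force: [-5.6, 3.5, 22.5]
grip_width: 0.002
finger_force: 11.2
```

It bottomed out at 22 N, 6 mm below first contact. Lifting away and checking.

Request:
{"op": "arm_command", "data": {"commands": [{"grip":1,"offset":[0,0,-4],"delta_rot":[0,0,0]},{"grip":1,"offset":[0,0,-8],"delta_rot":[0,0,0]},{"grip":1,"offset":[0,0,-15],"delta_rot":[0,0,0]},{"grip":1,"offset":[0,0,-20],"delta_rot":[0,0,0]},{"grip":1,"offset":[-10,-10,-20],"delta_rot":[0,0,0]},{"grip":1,"offset":[-20,-20,-20],"delta_rot":[0,0,0]},{"grip":1,"offset":[-20,-20,-20],"delta_rot":[0,0,0]},{"grip":1,"offset":[-15,-20,-15],"delta_rot":[0,0,0]},{"grip":1,"offset":[-10,-10,-10],"delta_rot":[0,0,0]},{"grip":1,"offset":[0,0,0],"delta_rot":[0,0,0]}]}}

```text
time: 28.82
tool_pos: [0.3791, -0.3206, 0.1515]
tool_rot: [[0.103, 0.995, 0.003], [0.995, -0.103, -0.004], [-0.003, 0.003, -1.0]]
contact_force: [0.7, -0.2, -0.1]
grip_width: 0.001
finger_force: 0.0
```

```bash
python3 - <<'E'
from fit import *
p=[.5099,-.1776,-.1015]
for n in("top","side"):
    save(n,n+"9.png")
    for o in("tab_fin","small_pitcher","button_top"): print(n,o,[(np.round(q["extent"],1),round(q["p"],2)) for q in spotter.find_in(n,o)[:2]])
    q=proj(n,world(box(-.035+.055-.03,-.035+.055+.03,-.11,-.046,.05,.05),p)); print("tab pred at .055",q.mean(0),"btn",proj(n,world(np.array([[-.035,-.078,.038]]),p)))
    m=mask(n,"small_pitcher")
    if m is not None: x,e=fit(P,{n:m},[.517,-.12,-.13],.054); print("foot",world(np.array([[0,.0105,0]]),x,.054),e)
    g=cv2.imread(f"pics/{n}9.png").astype(int); u,v=np.round(proj(n,world(np.array([[-.035,-.078,.04]]),p))).astype(int); print(g[v-8:v+9:4,u-12:u+13:4].tolist())
E
```

```text
top tab_fin [(array([449.2, 285.8,  33.1,  31.8]), 0.62)]
top small_pitcher [(array([379.5, 289.8,  50.8,  36.1]), 0.96)]
top button_top [(array([444.8, 319.9,   7.8,   5.7]), 0.48)]
tab pred at .055 [448.91528404 287.43675835] btn [445.57552878 317.11028825]
foot [[ 0.51339264 -0.10457123  0.054     ]] 0.20815998698097804
[[[160, 179, 176], [103, 114, 116], [97, 104, 109], [97, 104, 108], [94, 102, 106], [140, 156, 160], [156, 175, 178]], [[146, 164, 162], [98, 106, 110], [96, 104, 108], [98, 105, 110], [97, 105, 109], [95, 103, 107], [158, 178, 178]], [[152, 169, 167], [99, 107, 111], [97, 105, 109], [97, 105, 110], [98, 106, 109], [97, 103, 108], [154, 173, 175]], [[157, 176, 174], [97, 106, 110], [97, 105, 109], [98, 106, 110], [98, 106, 110], [96, 103, 107], [161, 179, 176]], [[162, 182, 179], [125, 139, 139], [99, 105, 110], [98, 106, 110], [97, 105, 109], [125, 137, 138], [162, 181, 179]]]
side tab_fin [(array([323.9, 354.6,  36.3,  30.9]), 0.96)]
side small_pitcher [(array([301.9, 283.6,  36.5,  60.5]), 0.81), (array([288.1, 364.3,   7.9,   9. ]), 0.25)]
side button_top [(array([289.6, 364.2,   7.4,   7.6]), 0.57), (array([250.1, 204.1,  19.4,  50.8]), 0.42)]
tab pred at .055 [323.17087086 354.56317141] btn [290.80332356 362.54838609]
foot [[ 0.51719462 -0.10545392  0.054     ]] 0.18239699078550198
[[[183, 195, 198], [172, 183, 186], [147, 156, 159], [142, 150, 154], [159, 169, 172], [180, 192, 194], [163, 176, 180]], [[157, 167, 170], [121, 126, 130], [120, 126, 130], [120, 125, 130], [120, 125, 130], [131, 138, 142], [167, 180, 182]], [[123, 129, 134], [120, 125, 130], [120, 125, 130], [120, 125, 130], [120, 125, 130], [120, 125, 130], [164, 176, 179]], [[123, 130, 134], [119, 125, 129], [116, 122, 126], [113, 119, 123], [119, 125, 129], [120, 126, 130], [177, 189, 192]], [[160, 171, 174], [119, 124, 129], [121, 126, 130], [118, 124, 128], [121, 127, 131], [115, 121, 124], [140, 149, 152]]]
```

The tab sits at its predicted end position, the button is uncovered, and the foot is within about 4 mm of the plate centre. Handing in.

```bash
python3 -c "from plant import robot; print(robot.finish_job())"
```

```text
the job is handed in; nothing more can be done
None
```

The job is handed in at about 29 s: by camera the small pitcher stands released within about 4 mm of the plate centre and the lock tab is at its stop; the start button bottomed out 6 mm below first contact; no verdict came back.

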